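# Open the tablet jar in its bracing caddy

### The job

Stand the square jar of dishwasher tablets fully down in the square pocket of the wire caddy, which keeps it from turning, with its cap still screwed on. Then unscrew the tight cap anticlockwise (seen from above) just until its threads let go, turning it no more than a quarter turn on the jar, lift it straight off and finish while still holding it level, about 2 cm above the open mouth, with the jar left standing in its pocket. Keep the jar upright all along and leave the bottle, the sprayer and the scrubbing brush where they are.

Things in the scene. Friction and masses are not known exactly. Their poses are not given: they have to be found in the camera images.
- jar_center (a point): Centre of the square body of the loose clear plastic jar: body 60 x 60 mm, 82 mm tall, this point 41 mm above its underside; z up, x and y along the sides of the square (all four quarter turns fit the pocket alike). Jar with cap is 128 mm tall and weighs roughly 0.5 kg. Above the body a round white neck of 40 mm diameter rises to the mouth.
- jar_base (a point): Centre of the jar's underside; axes as jar_center.
- jar_mouth (a point): Centre of the jar's mouth, the top of its neck, 124 mm above its underside; axes as the jar's.
- cap_center (a point): Centre of the round white ribbed screw cap, 57 mm across and 34 mm tall (this point half-way up, 17 mm from either end). Screwed on, it spans 94 to 128 mm above the jar's underside, 12 mm clear of the jar's body. The closed jar can be lifted and carried by its cap (about 1 mm of play). z up along the cap's axis, a thin rib on its top marks its x axis; screwed on, its x axis is parallel to the jar's x axis and turns with the cap.
- cap_rim (a point): Centre of the cap's open lower rim, 17 mm below cap_center. Screwed on, it lies 30 mm below jar_mouth; axes as the cap's.
- thread (a joint): How far the cap has been unscrewed on the jar: 0 tight, grows as the cap turns anticlockwise seen from above. It stiffly resists with 0.5 N m all the way and stays where it is left (also once the cap is off). The cap does not rise while it turns; from about 0.95 rad on (55 degrees) its two lugs have come out from under the neck's lugs and it can be lifted straight off; at 2.1 rad there is a hard stop.
- pocket_in (a point): Centre of the inner floor of the caddy's only pocket, 4 mm above the counter; z up, x and y along the pocket's sides. The caddy is of steel wire and fixed to the counter. The pocket is a square 69 x 69 mm inside, its walls reach 40 mm above the counter, with a lip flaring outwards to 94 mm square at 51 mm. The jar has about 9 degrees of turning play in it either way before it is braced.
- bottle: Bystander, loose, to be left where it stands. Origin at the centre of its underside. White plastic bottle, 64 mm diameter, 170 mm tall.
- sprayer: Bystander, loose, to be left where it stands. Origin at the centre of its underside. Amber spray bottle with a white trigger head, 64 mm diameter, about 152 mm tall.
- brush: Bystander, loose, to be left where it stands. Origin at the centre of its underside. Wooden scrubbing brush lying on its white bristles, 80 x 45 mm, 38 mm tall.
Things that resemble listed ones, but are neither listed nor needed, are in the scene too. What is shaped like the part that bears cap_center but green is not meant.

How it is judged (in metres and radians):
On the way, in this order (a step that is already met when the one before it is completed fails the run):
1. the closed jar stands fully down in the caddy's pocket, upright, cap still screwed on (horizontal distance between jar_base and pocket_in below 0.01 m and z of jar_base in the frame of pocket_in below 0.005 m and angle between jar_base's own z axis and vertical below 0.08 rad and value of joint thread below 0.5 rad and z of cap_rim in the frame of jar_mouth below -0.025 m), for 0.2 s.
2. the cap is unscrewed until its threads let go, the jar in its pocket and the cap not yet lifted (horizontal distance between jar_base and pocket_in below 0.01 m and z of jar_base in the frame of pocket_in below 0.005 m and angle between jar_base's own z axis and vertical below 0.08 rad and value of joint thread above 0.85 rad and z of cap_rim in the frame of jar_mouth below -0.015 m), for 0.1 s.
At the end, for the whole second after the job is handed in: Jar fully down in the pocket (10 mm sideways, 5 mm high, tilt under 0.08 rad), thread over 0.85 rad, the gripper holding the cap off the jar, level within 0.2 rad, its lower rim 6 to 45 mm above the mouth and within 18 mm of its centre sideways (horizontal distance between jar_base and pocket_in below 0.01 m and z of jar_base in the frame of pocket_in below 0.005 m and angle between jar_base's own z axis and vertical below 0.08 rad and value of joint thread above 0.85 rad and z of cap_rim in the frame of jar_mouth between 0.006 and 0.045 m and horizontal distance between cap_rim and jar_mouth below 0.018 m and angle between cap_rim's own z axis and vertical below 0.2 rad and contact force between cap and the fingers above 1 N and contact force between cap and jar below 0.1 N); the arm keeps its last pose, push and grip.
It fails at once if the jar is tipped by more than 0.5 rad (angle between jar_base's own z axis and vertical above 0.5 rad).
It fails at once if the cap is turned well past a quarter turn on the jar (1.8 rad) (value of joint thread above 1.8 rad).
It fails at once if the bottle is shifted by more than 30 mm (distance of bottle from where it was at the start of the episode above 0.03 m).
It fails at once if the sprayer is shifted by more than 30 mm (distance of sprayer from where it was at the start of the episode above 0.03 m).
It fails at once if the brush is shifted by more than 30 mm (distance of brush from where it was at the start of the episode above 0.03 m).
It also fails if it takes over 54 s, if anything falls off the work surface, if the arm or the gripper's body presses on something with over 40 N, if the wrist force passes 120 N, or if a joint passes its speed limit or range.

### The arm

A 7-joint arm with a two-finger parallel gripper is mounted at the origin on the work surface. World frame = base frame: x ahead of the robot, y to its left, z up, the work surface at z = 0. Lengths are in m, angles in degrees, forces in N, time in s.
With the tool pointing down it reaches from about 0.425 to 0.875 m from the base axis. Payload 4.7 kg.
Tool frame: the origin (TCP) lies at the very end of the fingers, on their centre line; the grasp point (between the pads) lies 19 mm behind it (env.grasp_offset is the distance from the TCP to the grasp point, in m); z points along the fingers, y is the line along which they close (so a half turn about z gives the same grasp; the last joint's range is limited). The gripper opens to 87 mm and grips with 3 to 60 N. Pads are 19 mm wide; open, the fingers measure 117 mm over their backs; the gripper's body (75 mm by 190 mm) begins 51 mm behind the grasp point.
Start: joints at [-67.26, 18.392, -4.016, 83.108, 1.295, 78.541, -3.26], TCP at [0.243, 0.603, 0.223] pointing down, gripper open.
Joint ranges: [-163.93, 163.93], [-17.29, 119.83], [-79.2, 71.16], [3.27, 140.29], [-89.18, 269.18], [5.43, 117.66], [-154.24, 154.24]. Speed limits (degrees/s): [147.25, 147.25, 180, 180, 180, 180, 180].

### API

Orientations are given as [roll, pitch, yaw] about the fixed x, y, z axes, in that order (R = Rz(yaw) Ry(pitch) Rx(roll)).
In Python, from cell import env gives the robot as it stands. The module is installed in compiled form; this text tells all that it offers.
- The arm moves only by the tool drive_tool, never from a script. Its argument "moves" is one flat list of numbers, 5 for each row, row after row: the shift along the tool's x, y, z in units of 40 mm (1.0 is 40 mm), then the turn about the tool's z in units of 10 degrees (1.0 is 10 degrees), then the finger opening in mm, from 0 to 87. A call has 1 to 5 rows; each row is the pose to reach, as a shift and turn from the pose commanded when the call began, along the tool's axes at that moment; what a row does not reach only later rows make up. A row lasts 1/8 s, in which the tool goes at most 62.5 mm and 10.7 degrees, less where a joint would pass 70% of its speed; a pose out of reach is approached as far as the arm can. A call with a gripper value outside its range is refused whole. The fingers move at their own pace and stop on an object; "squeeze" is the grip in N (left out, the last holds). Time passes only in rows, so rows that repeat a pose let the fingers close. It gives the time, the measured TCP pose, the force, the opening and the grip force at its end, in the units of the state.
- env.get_obs(): the state, without advancing time (a new reading comes with each control period).
- env.read_camera(name): name is "scene" or "top"; returns (picture, depth): 480x640x3 uint8, red, green, blue; 480x640 float32, m along the optical axis (not along the pixel's ray), 0 where there is no reading.
- env.camera_model(name): a dict with "K" (3x3 intrinsics, pixels), "k1" (the pictures are not rectified: a ray, as slopes to the right and down, at radius r is drawn at 1 + k1 r^2 times it, then the intrinsics apply), "rvec" (rotation vector, rad) and "tvec" (3), from world to camera coordinates, as OpenCV has them. Camera axes: x right, y down, z forward; pixel columns grow to the right and rows downward; lengths in m; the calibration is good to about 2 mm. A picture is of the moment at which its call begins. camera_model takes no time and is no camera call.
- env.sign_off(): hands the job in; it is judged then, once.
The state is a dict: "time_s": time; "qpos": joint angles; "joint_velocities": joint speeds; "effort": joint torques, N m; "tool_pos": TCP position; "tool_rot": TCP orientation; "force": force on the tool from outside, world axes, zero at the start; "wrist_torque": the same for the moment, N m; "grip_width": finger opening in m; "grasp_force": force on a finger pad.
Only numpy, scipy, OpenCV 4.12 (cv2) and the standard library are available. Lean on these libraries where they do the work, as an engineer would, in place of code of your own. Each camera call takes 0.05 s, during which the arm holds its last target. There are 200 camera calls.

## Working session

There is one attempt and no reset: what is moved stays moved. The work goes in short steps, Python scripts to look and compute and a tool call to move; the robot and the scene stay as the last step left them, time stands still between calls to the robot, and variables do not carry over. Pictures are saved under pics/ and viewed, at most 10 in all, crops included, and the job is handed in when it is done.

Besides the shell and the picture viewer there is one more tool, called by a JSON object that holds its "api" and its "payload". drive_tool: Moves the arm, as the interface text tells. Its arguments: {"type":"object","properties":{"moves":{"type":"array","items":{"type":"number"}},"squeeze":{"type":"number"}},"required":["moves"]}

```bash
mkdir -p pics; ls; cat > h.py <<'E'
import numpy as np, cv2
from cell import env
from scipy.spatial.transform import Rotation as R
def cam(n):
    m=env.camera_model(n); Rm=cv2.Rodrigues(np.array(m['rvec'],float))[0]; t=np.array(m['tvec'],float).ravel()
    return np.array(m['K'],float),float(m['k1']),Rm,t
def rays(n,uv):
    K,k1,Rm,t=cam(n); uv=np.atleast_2d(np.asarray(uv,float))
    s=cv2.undistortPoints(uv.reshape(-1,1,2),K,np.array([k1,0,0,0,0.])).reshape(-1,2)
    return np.c_[s,np.ones(len(s))]
def on_plane(n,uv,z):
    K,k1,Rm,t=cam(n); d=rays(n,uv)@Rm; c=-Rm.T@t
    return c+d*((z-c[2])/d[:,2])[:,None]
def cloud(n,depth):
    K,k1,Rm,t=cam(n); v,u=np.mgrid[:480,:640]
    r=rays(n,np.c_[u.ravel(),v.ravel()])
    P=(r*depth.reshape(-1,1)-t)@Rm
    P[depth.ravel()==0]=np.nan
    return P.reshape(480,640,3)
def grab(n,tag):
    im,d=env.read_camera(n); cv2.imwrite(f'pics/{tag}.png',im[:,:,::-1]); np.save(f'{tag}.npy',d); return im,d
E
python3 - <<'E'
from h import *
for n in('scene','top'):
    grab(n,n+'0'); K,k,Rm,t=cam(n); print(n,-Rm.T@t,K[0,0],k)
o=env.get_obs(); print(o['tool_pos'],o['tool_rot'],o['time_s'])
E
```

```text
pics
scene [ 1.1628868  -0.03406885  0.87517208] 491.24518730085686 0.04578928900762782
top [ 0.40639935 -0.0095497   1.19054583] 501.85051984052774 -0.05527319907656431
[0.24264092 0.60246216 0.22154526] [-1.79898215e+02  3.53814652e-03  1.58067515e+02] 0.1
```

View pics/scene0.png

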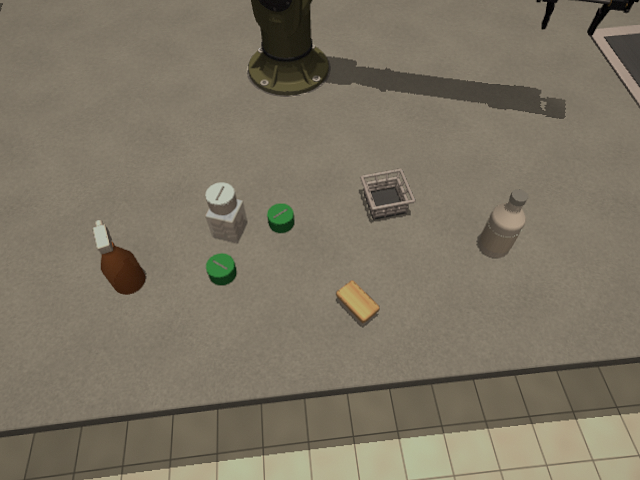

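View pics/top0.png

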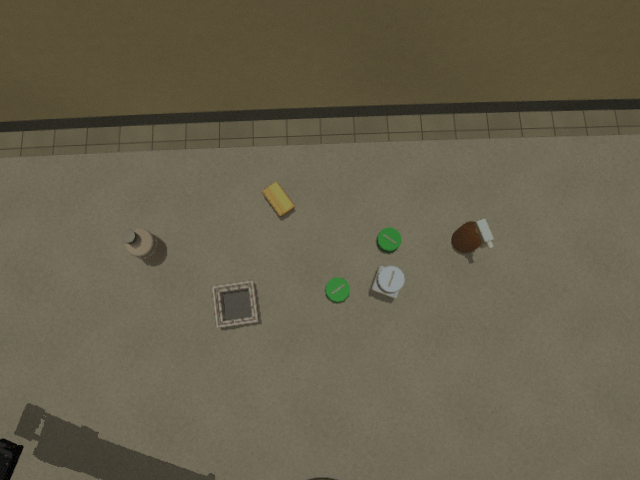

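The scene view shows the jar with its white cap at (222,197), the caddy at (387,193) and the brush at (357,300), with green decoy caps beside the jar. In the top view the cap is at (391,279), the caddy at (236,304), and the brush, bottle and sprayer stand well apart.

```bash
python3 - <<'E'
from h import *
im=cv2.imread('pics/top0.png'); d=np.load('top0.npy'); P=cloud('top',d)
# cap: depth points with z near 0.128
def med(m): return np.nanmedian(P[m],0)
box=np.zeros((480,640),bool); box[250:310,360:420]=1
m=box&(abs(P[...,2]-.128)<.012); print('cap top',m.sum(),med(m))
c=max(cv2.findContours(m.astype('uint8'),0,2)[0],key=cv2.contourArea)
(u,v),r=cv2.minEnclosingCircle(c); print('circ',u,v,r,on_plane('top',[[u,v],[u+r,v]],.128))
mo=cv2.moments(c); print('centroid',on_plane('top',[[mo['m10']/mo['m00'],mo['m01']/mo['m00']]],.128))
# rib: darker line within the cap
g=cv2.cvtColor(im,cv2.COLOR_BGR2GRAY); yy,xx=np.mgrid[:480,:640]
ins=np.hypot(xx-u,yy-v)<r*.75
print('gray pct',np.percentile(g[ins],[2,10,50,90,98]))
k=ins&(g<np.percentile(g[ins],50)-12); pts=np.argwhere(k)[:,::-1].astype('float32')
vx,vy,x0,y0=cv2.fitLine(pts,2,0,.01,.01).ravel(); w=on_plane('top',[[x0-8*vx,y0-8*vy],[x0+8*vx,y0+8*vy]],.128); e=w[1]-w[0]
print('rib',len(pts),np.degrees(np.arctan2(e[1],e[0])))
# caddy
box=np.zeros((480,640),bool); box[265:345,195:280]=1
for lo in (.02,.035):
    m=box&(P[...,2]>lo)&(P[...,2]<.09)
    pts=np.argwhere(m)[:,::-1].astype('float32'); q=P[m]
    rect=cv2.minAreaRect(pts); b=cv2.boxPoints(rect); w=on_plane('top',b,.051)
    print('caddy',m.sum(),rect,w.mean(0),np.linalg.norm(w-np.roll(w,1,0),axis=1),[np.degrees(np.arctan2(*(w[i]-w[i-1])[1::-1])) for i in range(4)],np.nanpercentile(q[:,2],[50,95]))
# jar body side scene
for n,bx in(('brush',(175,225,255,305)),('sprayer',(205,265,440,505)),('bottle',(215,270,110,175)),('gcap1',(275,305,322,352)),('gcap2',(225,255,375,404))):
    q=P[bx[0]:bx[1],bx[2]:bx[3]].reshape(-1,3); q=q[q[:,2]>.02]; print(n,q.min(0),q.max(0))
big=np.hstack([cv2.resize(im[245:315,350:430],None,fx=5,fy=5,interpolation=2),cv2.resize(im[270:340,200:280],None,fx=5,fy=5,interpolation=2)])
cv2.imwrite('pics/crop.png',big)
E
```

```text
cap top 569 [ 0.53202541 -0.16586575  0.12722815]
circ 390.0882263183594 279.3235168457031 13.486286163330078 [[ 0.53182449 -0.16557343  0.128     ]
 [ 0.53069414 -0.19430308  0.128     ]]
centroid [[ 0.53197892 -0.16567828  0.128     ]]
gray pct [118.42 133.   149.   150.   151.  ]
rib 38 -22.47282281324925
caddy 933 ((234.58999633789062, 303.6299743652344), (41.86072540283203, 43.416358947753906), 81.8698959350586) [0.49933912 0.17820538 0.051     ] [0.09477923 0.09899619 0.09477788 0.09739034] [np.float64(8.35047073058651), np.float64(-83.89244551695934), np.float64(-172.62075218550305), np.float64(96.07936544055644)] [0.04982012 0.05663319]
caddy 867 ((234.58999633789062, 303.6299743652344), (41.86072540283203, 43.416358947753906), 81.8698959350586) [0.49933912 0.17820538 0.051     ] [0.09477923 0.09899619 0.09477788 0.09739034] [np.float64(8.35047073058651), np.float64(-83.89244551695934), np.float64(-172.62075218550305), np.float64(96.07936544055644)] [0.05059723 0.05670648]
brush [0.70352178 0.03787288 0.02536744] [0.7876529  0.11167891 0.04377606]
sprayer [ 0.58785824 -0.38699035  0.02032539] [ 0.66324805 -0.33584969  0.15770334]
bottle [0.60481776 0.35074032 0.02028393] [0.66819057 0.41399308 0.17359823]
gcap1 [ 0.49738596 -0.08324101  0.02314657] [ 0.55131574 -0.02757274  0.04075381]
gcap2 [ 0.6108005  -0.20981938  0.02039247] [ 0.66582031 -0.15394469  0.04154698]
```

View pics/crop.png

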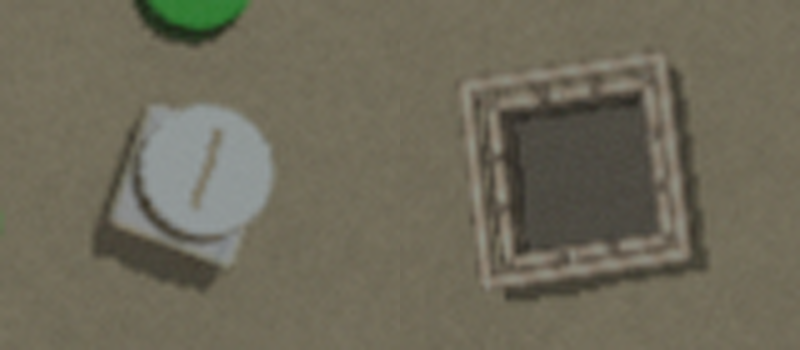

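The crop shows the rib on the cap running from (196,208) to (217,128), about 17° clockwise of world x. It also shows the square caddy mouth, corners near (465,90), (660,57), (690,255) and (490,285), turned about +6°.

```bash
cat >> h.py <<'E'
def units(target,yaw):
    "tool-frame units from the measured pose to world TCP target and tool yaw (deg)"
    o=env.get_obs(); rr=R.from_euler('xyz',o['tool_rot'],degrees=True)
    s=rr.inv().apply(np.array(target)-o['tool_pos'])/.04
    dy=(yaw-o['tool_rot'][2]+180)%360-180
    return np.round(s,3),round(-dy/10,3)
E
python3 - <<'E'
from h import *
# cross checks: rib and cap in both views, caddy in scene view
for n,(u,v),r,bx in(('top',(390.1,279.3),7.5,(265,345,195,280)),('scene',(221.5,193),8,(160,225,350,425))):
    im=cv2.imread(f'pics/{n}0.png'); P=cloud(n,np.load(f'{n}0.npy')); g=cv2.cvtColor(im,6).astype(float)
    if n=='scene':
        m=np.zeros((480,640),bool); m[175:215,195:245]=1; m&=abs(P[...,2]-.128)<.006; q=P[m]
        print('cap scene mean',m.sum(),q.mean(0),(q.min(0)+q.max(0))/2); v,u=np.argwhere(m).mean(0)
    yy,xx=np.mgrid[:480,:640]; ins=np.hypot(xx-u,yy-v)<r
    w=np.where(ins,np.clip(np.median(g[ins])-8-g,0,None),0); p=on_plane(n,np.c_[xx[w>0],yy[w>0]],.128)[:,:2]; ww=w[w>0]
    C=np.cov(p.T,aweights=ww); e=np.linalg.eigh(C)[1][:,1]; print(n,'rib',len(ww),np.degrees(np.arctan(e[1]/e[0])))
    m=np.zeros((480,640),bool); m[bx[0]:bx[1],bx[2]:bx[3]]=1
    q=P[m&(abs(P[...,2]-.05)<.008)]
    rect=cv2.minAreaRect(q[:,:2].astype('float32')*1000); print(n,'caddy',rect)
print(units((.532,-.166,.223),78),env.get_obs()['qpos'])
E
```

```text
top rib 39 -22.815476354320772
top caddy ((499.5059509277344, 178.0646514892578), (94.7834701538086, 97.50131225585938), 6.71391487121582)
cap scene mean 555 [ 0.53545835 -0.16728143  0.12837436] [ 0.53342796 -0.16791488  0.12766188]
scene rib 49 -22.739716007497826
scene caddy ((498.89691162109375, 179.7663116455078), (98.08116149902344, 97.33189392089844), 6.739941596984863)
(array([-1.3886e+01, -1.5119e+01, -9.0000e-03]), np.float64(8.007)) [-67.25793832  18.43619919  -4.01606489  83.16905146   1.29311774
  78.541667    -3.26017667]
```

{"api": "drive_tool", "payload": {"moves": [-1.05,-1.1,0,0.9,87,-2.1,-2.2,0,1.8,87,-3.15,-3.3,0,2.7,87,-4.2,-4.4,0,3.6,87,-5.25,-5.5,0,4.5,87]}}

```text
time_s: 0.72
tool_pos: [0.3558, 0.3183, 0.2223]
tool_rot: [-180.0, 0.0, 112.8]
force: [0.4, 0.1, -0.1]
grip_width: 0.0866
grasp_force: 0.0
```

```bash
python3 -c "
from h import *
print(units((.5325,-.1665,.2),78))"
```

```text
(array([-12.885,  -0.619,   0.557]), np.float64(3.477))
```

{"api": "drive_tool", "payload": {"moves": [-1.5,-0.1,0,0.7,87,-3.0,-0.2,0,1.4,87,-4.5,-0.3,0,2.1,87,-6.0,-0.3,0,2.8,87,-7.5,-0.4,0,3.5,87]}}

```text
time_s: 1.35
tool_pos: [0.4586, 0.0363, 0.2225]
tool_rot: [180.0, -0.0, 77.9]
force: [1.2, 0.9, 0.3]
grip_width: 0.0871
grasp_force: 0.0
```

```bash
python3 -c "
from h import *
print(units((.5325,-.1665,.17),78))"
```

```text
(array([-4.569,  2.874,  1.31 ]), np.float64(-0.015))
```

{"api": "drive_tool", "payload": {"moves": [-1.3,0.8,0,0,87,-2.6,1.6,0,0,87,-3.9,2.4,0.3,0,87,-4.57,2.87,0.9,0,87,-4.57,2.87,1.3,0,87]}}

```text
time_s: 1.98
tool_pos: [0.5321, -0.1676, 0.1692]
tool_rot: [-179.9, 0.1, 77.8]
force: [-1.1, 0.9, 0.3]
grip_width: 0.0866
grasp_force: 0.0
```

```bash
python3 -c "
from h import *
print(units((.5325,-.1665,.092),78))"
```

```text
(array([0.033, 0.007, 1.929]), np.float64(-0.023))
```

{"api": "drive_tool", "payload": {"moves": [0.03,0,0.7,0,87,0.03,0,1.3,0,87,0.03,0,1.8,0,87,0.03,0,1.93,0,87,0.03,0,1.93,0,87]}}

```text
time_s: 2.6
tool_pos: [0.533, -0.1624, 0.0934]
tool_rot: [-180.0, -0.0, 78.1]
force: [-0.3, -0.9, -0.2]
grip_width: 0.0866
grasp_force: 0.0
```

{"api": "drive_tool", "payload": {"moves": [0,0,0,0,70,0,0,0,0,62,0,0,0,0,55,0,0,0,0,50,0,0,0,0,50], "squeeze": 30}}

```text
time_s: 3.22
tool_pos: [0.5334, -0.1632, 0.0936]
tool_rot: [180.0, -0.0, 78.1]
force: [0.6, -0.3, 0.5]
grip_width: 0.0557
grasp_force: 30.0
```

{"api": "drive_tool", "payload": {"moves": [0,0,-0.1,0,50,0,0,-0.4,0,50,0,0,-1.0,0,50,0,0,-1.7,0,50,0,0,-2.2,0,50], "squeeze": 45}}

```text
time_s: 3.85
tool_pos: [0.533, -0.1635, 0.1829]
tool_rot: [180.0, -0.0, 78.0]
force: [0.3, 0.6, -4.3]
grip_width: 0.0551
grasp_force: 45.0
```

```bash
python3 -c "
from h import *
print(units((.499,.179,.18),107.5))
im,d=grab('scene','s1'); o=env.get_obs(); print(o['tool_pos'])
cv2.imwrite('pics/s1c.png',cv2.resize(im[80:260,140:440,::-1],None,fx=2.6,fy=2.6))"
```

```text
(array([ 8.201, -2.605,  0.072]), np.float64(-2.946))
[ 0.53431131 -0.16392207  0.18537049]
```

View pics/s1c.png

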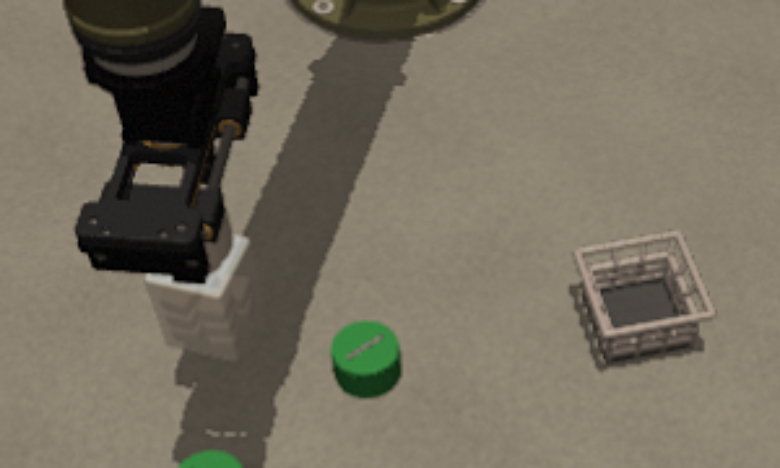

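The jar, cap on, hangs upright in the gripper at about (200,300) in the crop. The caddy is at (645,300) with a clear path to it.

{"api": "drive_tool", "payload": {"moves": [0.5,-0.1,0,-0.2,50,1.3,-0.4,0,-0.5,50,2.3,-0.7,0,-0.9,50,3.3,-1.0,0,-1.3,50,4.3,-1.3,0,-1.7,50]}}

```text
time_s: 4.53
tool_pos: [0.516, 0.0189, 0.1799]
tool_rot: [-179.9, -0.0, 95.4]
force: [0.6, -0.4, -4.3]
grip_width: 0.0555
grasp_force: 45.0
```

```bash
python3 -c "
from h import *
print(units((.498,.182,.183),107.5))"
```

```text
(array([ 4.103, -0.067, -0.074]), np.float64(-1.214))
```

{"api": "drive_tool", "payload": {"moves": [1.0,0,0,-0.4,50,2.0,0,0,-0.8,50,3.0,0,0,-1.2,50,3.8,-0.05,0,-1.2,50,4.1,-0.07,0,-1.2,50]}}

```text
time_s: 5.15
tool_pos: [0.498, 0.1824, 0.1799]
tool_rot: [-179.8, -0.1, 107.4]
force: [-0.2, 1.0, -5.0]
grip_width: 0.0558
grasp_force: 45.0
```

{"api": "drive_tool", "payload": {"moves": [0,0,0,0,50,0,0,0,0,50,0,0,0,0,50]}}

```text
time_s: 5.52
tool_pos: [0.5008, 0.1773, 0.1814]
tool_rot: [180.0, 0.0, 106.9]
force: [0.1, 0.4, -5.2]
grip_width: 0.0556
grasp_force: 45.0
```

```bash
python3 - <<'E'
from h import *
out=[]
for n,bx in(('scene',(100,240,320,450)),('top',(240,360,170,300))):
    im,d=grab(n,n+'2'); P=cloud(n,d); c=im[bx[0]:bx[1],bx[2]:bx[3],::-1]; out.append(cv2.resize(c,(390,400)))
    if n=='scene': S=P
cv2.imwrite('pics/c2.png',np.hstack(out)); print(env.get_obs()['tool_pos'],units((.498,.182,.183),107.5))
# jar visible points: heights from base 0.09 up to cap
m=np.zeros((480,640),bool); m[100:240,320:450]=1; m&=(S[...,2]>.085)&(S[...,2]<.165)&(abs(S[...,0]-.5)<.05)&(abs(S[...,1]-.18)<.06)
q=S[m]; print(m.sum(),q.min(0),q.max(0))
E
```

```text
[0.50077104 0.17782134 0.18145878] (array([ 0.12 , -0.036, -0.039]), np.float64(-0.054))
910 [0.47925978 0.14132484 0.08977081] [0.53751842 0.20605361 0.16490254]
```

View pics/c2.png

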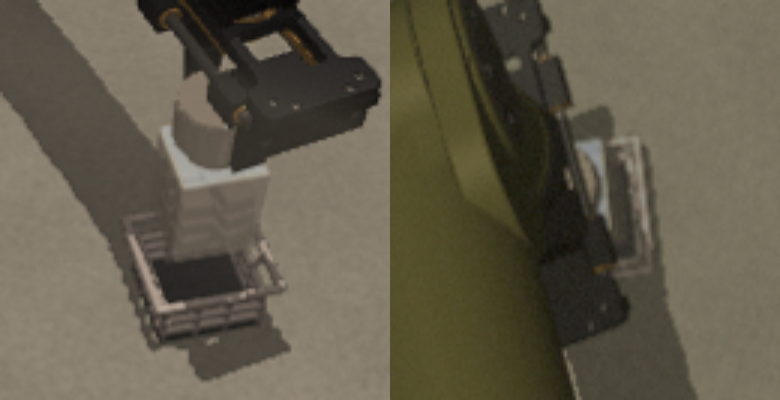

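The left (scene) half shows the jar upright just above the caddy pocket (body 165–270, base near y=255), a little toward the camera. The right (top) half shows the caddy mostly hidden by the arm.

```bash
python3 - <<'E'
from h import *
S=cloud('scene',np.load('scene2.npy'))
m=np.zeros((480,640),bool); m[100:240,320:450]=1; m&=(S[...,2]>.10)&(S[...,2]<.160)&(abs(S[...,0]-.5)<.05)&(abs(S[...,1]-.18)<.06)
q=S[m]; r=cv2.minAreaRect(q[:,:2].astype('float32')*1000); print('rect',r)
f=q[q[:,0]>.51]; f=f[(f[:,1]>.15)&(f[:,1]<.195)]; a,b=np.polyfit(f[:,1],f[:,0],1); res=f[:,0]-a*f[:,1]-b
th=-np.arctan(a); n=np.array([np.cos(th),np.sin(th)]); t=np.array([-n[1],n[0]])
print('yaw',np.degrees(th),'std',res.std(),'edges along t',np.percentile(q[:,:2]@t,[1,99]),'front',np.median(f[:,:2]@n))
for lo,hi in((.10,.12),(.12,.14),(.14,.16)):
    z=q[(q[:,2]>lo)&(q[:,2]<hi)]; print(lo,(z[:,:2]@t).min(),(z[:,:2]@t).max(),np.percentile(z[:,:2]@n,[50,90]))
tc=(np.percentile(q[:,:2]@t,1)+np.percentile(q[:,:2]@t,99))/2; c=n*(np.median(f[:,:2]@n)-.03)+t*tc; print('centre',c)
# image-edge check: body top face corners -> z of body top
m2=np.zeros((480,640),bool); m2[100:240,320:450]=1; m2&=(abs(S[...,2]-.172)<.006)&(abs(S[...,0]-.5)<.06)&(abs(S[...,1]-.18)<.06)
print('top face z',np.median(S[m2][:,2]),cv2.minAreaRect(S[m2][:,:2].astype('float32')*1000))
print(env.get_obs()['tool_pos'])
E
```

```text
rect ((520.2962646484375, 161.45150756835938), (80.1641845703125, 42.84262466430664), 53.57323455810547)
yaw 5.741997440171307 std 0.001057433779967107 edges along t [0.09225423 0.15061198] front 0.5468507168493855
0.1 0.09190193070998197 0.15149966861653255 [0.54622487 0.54781681]
0.12 0.09225308998252381 0.15233499060877803 [0.5462143  0.54780855]
0.14 0.0921134758898973 0.15223307495360394 [0.54636636 0.54812618]
centre [0.50210815 0.17253426]
top face z 0.1689954577718391 ((504.2945251464844, 173.19549560546875), (59.20591354370117, 58.196693420410156), 6.053262710571289)
[0.50077104 0.17782134 0.18145878]
```

{"api": "drive_tool", "payload": {"moves": [0.18,-0.05,0,-0.1,50,0.18,-0.05,0.1,-0.1,50,0.18,-0.05,0.4,-0.1,50,0.18,-0.05,0.7,-0.1,50,0.18,-0.05,0.9,-0.1,50]}}

```text
time_s: 6.25
tool_pos: [0.4958, 0.1848, 0.1439]
tool_rot: [-179.9, 0.0, 108.1]
force: [-0.0, -0.3, -5.2]
grip_width: 0.0557
grasp_force: 45.0
```

{"api": "drive_tool", "payload": {"moves": [0,0,0.1,0,50,0,0,0.25,0,50,0,0,0.4,0,50,0,0,0.55,0,50,0,0,0.7,0,50]}}

```text
time_s: 6.88
tool_pos: [0.4965, 0.1852, 0.1171]
tool_rot: [180.0, -0.0, 108.1]
force: [0.3, -0.1, -5.0]
grip_width: 0.0557
grasp_force: 45.0
```

{"api": "drive_tool", "payload": {"moves": [0,0,0.12,0,50,0,0,0.24,0,50,0,0,0.34,0,50,0,0,0.42,0,50,0,0,0.42,0,50]}}

```text
time_s: 7.5
tool_pos: [0.4963, 0.1851, 0.1003]
tool_rot: [-180.0, 0.0, 108.1]
force: [0.5, -0.3, -5.2]
grip_width: 0.056
grasp_force: 45.0
```

{"api": "drive_tool", "payload": {"moves": [0,0,0.04,0,50,0,0,0.08,0,50,0,0,0.08,0,50]}}

```text
time_s: 7.88
tool_pos: [0.4971, 0.1855, 0.0981]
tool_rot: [179.9, -0.0, 108.1]
force: [-0.4, -0.4, -0.8]
grip_width: 0.0556
grasp_force: 45.0
```

{"api": "drive_tool", "payload": {"moves": [0,0,0.02,0,50,0,0,0.02,0,50,0,0,0.02,0,50]}}

```text
time_s: 8.25
tool_pos: [0.4971, 0.1855, 0.0975]
tool_rot: [179.9, -0.0, 108.1]
force: [-0.6, 0.6, 5.8]
grip_width: 0.0554
grasp_force: 45.0
```

```bash
python3 - <<'E'
from h import *
o=env.get_obs(); print(o['tool_pos'],o['force'],o['qpos'])
im,d=grab('scene','s3'); S=cloud('scene',d); cv2.imwrite('pics/c3.png',cv2.resize(im[110:240,320:450,::-1],(600,600)))
m=np.zeros((480,640),bool); m[100:240,320:450]=1
a=m&(abs(S[...,2]-.086)<.006)&(abs(S[...,0]-.5)<.04)&(abs(S[...,1]-.18)<.04)
print('body top',a.sum(),np.median(S[a][:,2]),cv2.minAreaRect(S[a][:,:2].astype('float32')*1000))
E
```

```text
[0.49712628 0.18549327 0.09749281] [-0.5602587   0.57754762  5.84126784] [-45.32126717   9.83205963  24.0933419  109.60578334  -4.57406226
  61.38248642  -1.28578035]
body top 250 0.08578856502621234 ((513.6809692382812, 169.30255126953125), (79.19271850585938, 44.44534683227539), 49.18025207519531)
```

View pics/c3.png

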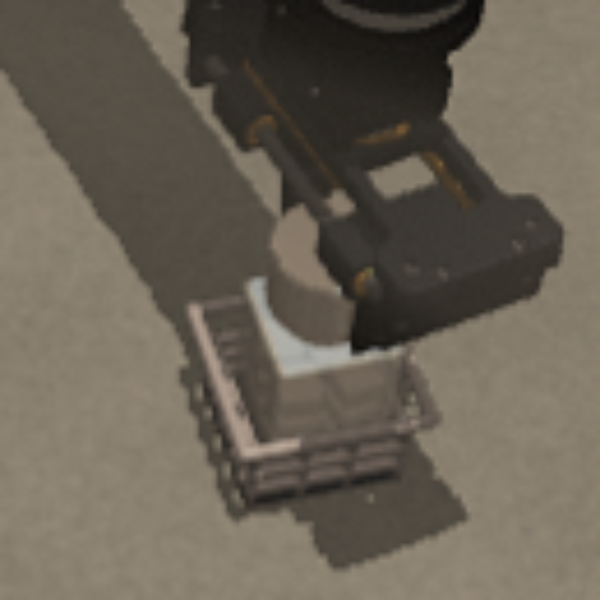

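The jar is seated deep in the pocket, body above the lip from (255,285) to (410,440), cap still on, and the body top at z=0.086 puts its base on the floor. The grip is about 4 mm off the cap's axis, so I'll regrip centred before turning.

{"api": "drive_tool", "payload": {"moves": [0,0,0,0,65,0,0,0,0,75,-0.05,0,0,0,78,-0.1,0,0,0,78,-0.1,0,0,0,78]}}

```text
time_s: 8.93
tool_pos: [0.4977, 0.1811, 0.0965]
tool_rot: [-180.0, 0.0, 108.0]
force: [0.6, -0.9, -0.2]
grip_width: 0.0779
grasp_force: 0.0
```

{"api": "drive_tool", "payload": {"moves": [0,0,0,0,66,0,0,0,0,60,0,0,0,0,50,0,0,0,0,50,0,0,0,0,50], "squeeze": 50}}

```text
time_s: 9.55
tool_pos: [0.4977, 0.1815, 0.0966]
tool_rot: [180.0, -0.0, 108.1]
force: [0.5, 0.5, -0.9]
grip_width: 0.0556
grasp_force: 50.0
```

{"api": "drive_tool", "payload": {"moves": [0,0,0,-0.4,50,0,0,0,-0.8,50,0,0,0,-1.2,50,0,0,0,-1.6,50,0,0,0,-2.0,50]}}

```text
time_s: 10.18
tool_pos: [0.4981, 0.1792, 0.0968]
tool_rot: [-179.9, 0.1, 128.0]
force: [-0.9, -3.6, 2.6]
grip_width: 0.0552
grasp_force: 50.0
```

```bash
python3 -c "
from h import *
o=env.get_obs(); print(o['wrist_torque'],o['tool_pos'],o['tool_rot'],o['force'])"
```

```text
[-1.01533288  0.04706055 -0.53355486] [0.49808279 0.17916079 0.09679543] [-1.79921317e+02  8.88471826e-02  1.28014292e+02] [-0.93036596 -3.61745114  2.55686865]
```

{"api": "drive_tool", "payload": {"moves": [0,0,0,-0.5,50,0,0,0,-1.0,50,0,0,0,-1.5,50,0,0,0,-2.0,50,0,0,0,-2.5,50]}}

```text
time_s: 10.8
tool_pos: [0.4982, 0.1788, 0.0968]
tool_rot: [-179.9, 0.1, 153.0]
force: [-0.5, -5.4, 2.6]
grip_width: 0.0554
grasp_force: 50.0
```

{"api": "drive_tool", "payload": {"moves": [0,0,0,-0.6,50,0,0,0,-1.2,50,0,0,0,-1.8,50,0,0,0,-2.4,50,0,0,0,-2.7,50]}}

```text
time_s: 11.42
tool_pos: [0.4985, 0.1785, 0.0968]
tool_rot: [-179.8, 0.0, 180.0]
force: [0.4, -5.2, 1.3]
grip_width: 0.0555
grasp_force: 50.0
```

```bash
python3 - <<'E'
from h import *
o=env.get_obs(); print(o['wrist_torque'],o['tool_pos'],o['tool_rot'],o['force'])
im,d=grab('scene','s4'); S=cloud('scene',d); cv2.imwrite('pics/c4.png',cv2.resize(im[110:240,320:450,::-1],(600,600)))
m=np.zeros((480,640),bool); m[100:240,320:450]=1
f=S[m&(S[...,2]>.055)&(S[...,2]<.082)&(abs(S[...,0]-.52)<.025)&(abs(S[...,1]-.175)<.025)]
r=cv2.fitLine(f[f[:,0]>.515][:,:2].astype('float32'),2,0,.001,.001).ravel(); print('front face yaw',len(f),np.degrees(np.arctan2(-r[0],r[1])))
E
```

```text
[-1.31500554 -0.19516864 -0.50927085] [0.49848234 0.17848123 0.09682293] [-1.79833454e+02  3.01235731e-02  1.79988733e+02] [ 0.37222116 -5.20246806  1.25256167]
front face yaw 217 -0.64364034
```

View pics/c4.png

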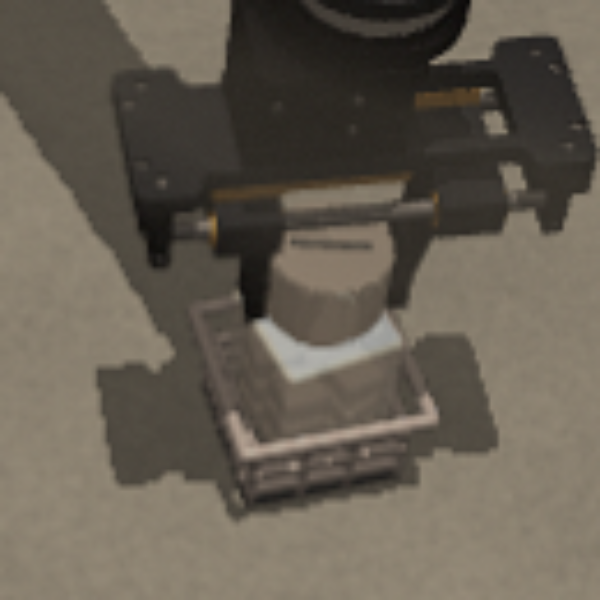

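The cap's rib now shows at (291,241)–(372,246), and the jar has turned slightly anticlockwise in its pocket (front top edge (290,380)–(400,350)). I'll work out the thread angle from these two lines.

```bash
python3 - <<'E'
from h import *
s=130/600
def ang(a,b,z):
    w=on_plane('scene',[[320+s*a[0],110+s*a[1]],[320+s*b[0],110+s*b[1]]],z); e=w[1]-w[0]; return np.degrees(np.arctan2(e[1],e[0])),w.mean(0),np.linalg.norm(e)
print('rib',ang((291,241),(372,246),.132))
print('body front edge',ang((290,380),(400,350),.086),'before',ang((280,378),(400,360),.086))
E
```

```text
rib (np.float64(78.24835065984126), array([0.49869385, 0.18071848, 0.132     ]), np.float64(0.035366795340656405))
body front edge (np.float64(102.13093444114824), array([0.53032016, 0.18614291, 0.086     ]), np.float64(0.05338601552449238)) before (np.float64(93.96972240599739), array([0.53234997, 0.18342826, 0.086     ]), np.float64(0.05533336997310846))
```

Rib yaw is about 78° and jar yaw about 12–15°, so the thread is near 65°. I'll turn 6° more for margin and start lifting.

{"api": "drive_tool", "payload": {"moves": [0,0,0,-0.3,50,0,0,0,-0.6,50,0,0,0,-0.6,50,0,0,-0.05,-0.6,50,0,0,-0.15,-0.6,50]}}

```text
time_s: 12.1
tool_pos: [0.497, 0.1802, 0.1013]
tool_rot: [-179.9, -0.1, -174.0]
force: [1.5, -3.3, -4.7]
grip_width: 0.0554
grasp_force: 50.0
```

{"api": "drive_tool", "payload": {"moves": [0,0,-0.05,0,50,0,0,-0.1,0,50,0,0,-0.1,0,50]}}

```text
time_s: 12.48
tool_pos: [0.4977, 0.1821, 0.1072]
tool_rot: [180.0, 0.0, -173.9]
force: [-0.2, -1.2, -0.1]
grip_width: 0.0552
grasp_force: 50.0
```

{"api": "drive_tool", "payload": {"moves": [0,0,-0.15,0,50,0,0,-0.4,0,50,0,0,-0.65,0,50,0,0,-0.9,0,50,0,0,-1.0,0,50]}}

```text
time_s: 13.1
tool_pos: [0.4982, 0.1818, 0.1478]
tool_rot: [180.0, 0.1, -173.9]
force: [0.4, 0.1, -0.2]
grip_width: 0.0552
grasp_force: 50.0
```

{"api": "drive_tool", "payload": {"moves": [0,0,0,0,50,0,0,0,0,50,0,0,0,0,50]}}

```text
time_s: 13.48
tool_pos: [0.4974, 0.1813, 0.1462]
tool_rot: [-180.0, -0.0, -173.9]
force: [-1.3, -0.4, 0.4]
grip_width: 0.0556
grasp_force: 50.0
```

```bash
python3 - <<'E'
from h import *
o=env.get_obs(); print(o['tool_pos'],o['tool_rot'],o['force'],o['grasp_force'])
im,d=grab('scene','s5'); cv2.imwrite('pics/c5.png',cv2.resize(im[100:240,320:450,::-1],(560,600)))
S=cloud('scene',d)
m=np.zeros((480,640),bool); m[100:240,320:450]=1
a=m&(abs(S[...,2]-.086)<.006)&(abs(S[...,0]-.5)<.04)&(abs(S[...,1]-.18)<.04); print('body top z',np.median(S[a][:,2]))
E
```

```text
[0.49741197 0.18127762 0.14615424] [-1.79984104e+02 -3.86666337e-02 -1.73933965e+02] [-1.32162955 -0.37527871  0.38572214] 49.99989131152688
body top z 0.08642328788394732
```

View pics/c5.png

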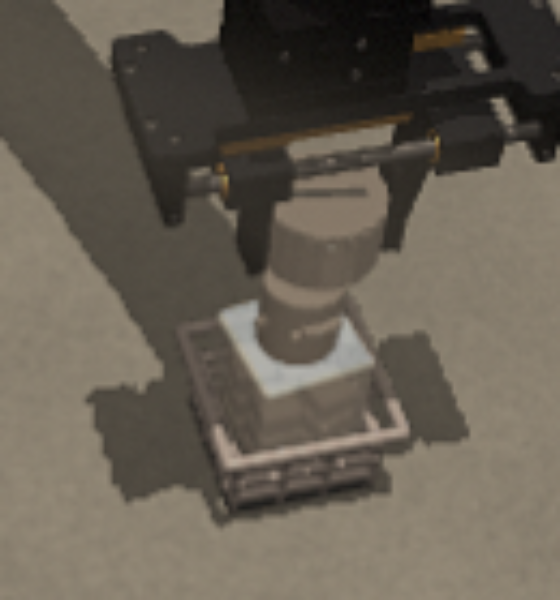

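The cap (275–385, 190–290) is held level about 2 cm above the open neck (255–345, 280–360), and the jar stands fully down with its body top at z=0.086. Handing in.

```bash
python3 -c "
from cell import env
print(env.sign_off())"
```

```text
the job is handed in; nothing more can be done
None
```

I handed the job in at about 13.5 s: the jar stands fully down in the caddy pocket, and its cap is unscrewed by roughly 70° and held level about 2 cm above the open mouth; sign-off returned no verdict.

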